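Seat a well plate on the orbital shaker, clamp it and start

TASK

The flat 96-well plate lies askew on the platform of the orbital shaker. Square it up against the back stop with the clamp bar and nudge it along to the right-hand rail, always sliding and never lifted, so that it sits flush in the far right corner (as seen from the robot) with the bar snug against it; only then press the start key, the plain round metal button right of the display on the shaker's console. Leave the tall deep-well block seated in the far left corner, and everything on the bench where it stands.

Things in the scene. Friction and masses are not known exactly. Their poses are not given: they have to be found in the camera images.
- shaker: Fixed bench-top orbital shaker: white housing 310 (x) x 400 (y) x 80 mm high, above it an aluminium platform with a black mat. Origin on the bench under the housing's centre; x points from the console to the back stop (away from the robot), y left as the robot sees it. Console: ledge at z = 80 mm, x = -157 to -85 mm, with two knobs (32 mm dia., top z = 96) at y = 75 and 130 mm and the start key.
- corner (a point): Far right corner of the flat mat (shaker x 135, y -190, z 115 mm): there the back stop's face (fixed strip across the far edge, 22 mm high above the mat) meets the inner face of the right rail (along x, 10 mm thick, 16 mm high; a like rail is at y = +190). The mat runs from x = -85 mm to the back stop and from rail to rail. Axes as the shaker's.
- seat (a point): Where the plate's origin lies when it is fully home in the far right corner: 42.75 mm before the back stop and 64 mm left of the right rail, on the mat. Pushed askew against the rail it may jam (friction about 0.6); the bar squares it, and between snug bar and stop it still slides sideways under 1 to 5 N. Axes as the shaker's.
- plate: Flat white 96-well plate, loose, 0.08 to 0.17 kg, 85.5 mm along its x, 128 mm along its y, 14.4 mm high; origin at the centre of its underside. Starts on the mat between clamp bar and back stop, right of the middle, turned up to 0.25 rad from the shaker's axes (its x roughly to the back stop), clear of rail, stop and bar. At home its axes are parallel to the shaker's.
- clamp (a joint): Clamp bar, slides along shaker x, value in m: 0 = open (nearest the robot), 0.085 = end of travel; starts at 0 to 0.012, stays where left, about 2.5 N to slide. A straight bar across the whole mat, 16 mm thick, from 4 to 24 mm above the mat; far face (rubber) at shaker x = -30 mm + value. Holds the plate snug at 0.0795. Saddles with screws on its ends (|y| > 182 mm) rise to 38 mm above the mat.
- bar_mid (a point): Middle of the clamp bar's length, on the upper edge of its near face (the face towards the robot, the one to push), 24 mm above the mat. Moves with the bar. The near face lies at shaker x = -46 mm + joint value.
- start (a joint): Start key: travel in m, 0 = up, 0.005 = fully down; pressed from 0.003; springs back. About 1.5 N to start moving, 4.5 N fully down.
- start_top (a point): Centre of the start key's top face: plain round metal key of 26 mm dia. in a black collar of 42 mm dia., on the console's right part; the face looks up and at rest is about 102 mm above the bench, 10 mm above its collar. Key centre at shaker x = -121, y = -85 mm.
- deep_block: Tall white 24-well deep-well block, loose, about 0.3 kg, 85.5 mm (x) x 128 mm (y) x 44 mm high, already seated in the mat's far left corner; origin at the centre of its underside. Must stay there; the clamp bar, when snug, touches it too.
- bottle: Small white bottle, 48 mm dia., 94 mm high, upright on the bench right of the shaker; origin at the centre of its underside. Leave alone.
- tube_rack: Grey rack with capped tubes, 105 x 62 x 94 mm, on the bench left of the shaker; origin at the centre of its underside. Leave alone.
- marker: Marker pen, 118 mm long, 13 mm thick, lying on the bench before the shaker; origin under its middle, its x axis along the pen. Leave alone.
- tip_box: Grey tip box with a clear lid, 87 x 124 x 67 mm, on the bench right of the shaker; origin at the centre of its underside. Leave alone.
There are look-alikes about, which are no part of the job. Of the things shaped like the plate, the white one is meant.

How it is judged (in metres and radians):
On the way, in this order (a step that is already met when the one before it is completed fails the run):
1. the plate is home in the far right corner and the clamp bar snug against it (x of plate in the frame of seat between -0.003 and 0.003 m and y of plate in the frame of seat between -0.003 and 0.004 m and z of plate in the frame of seat between -0.004 and 0.004 m and angle between the x axis of plate and the x axis of shaker, either way round below 0.04 rad and value of joint clamp above 0.0765 m), for 0.2 s.
2. the start key is pressed (value of joint start above 0.003 m).
At the end, for the whole second after the job is handed in: The plate lies flat on the mat within 3 mm of touching the back stop and 4 mm of touching the right rail, within 0.04 rad of square; the clamp bar is at 0.0765 or more (gap under 3 mm); the start key has been pressed after that and is up again; the deep-well block is within 8 mm of where it was (all of step 1 and linear speed of plate below 0.01 m/s and value of joint start below 0.001 m and distance of deep_block from where it was at the start of the episode below 0.008 m).
It fails at once if the plate is lifted off the mat or tipped (z of plate in the frame of seat above 0.01 m or angle between plate's own z axis and vertical above 0.15 rad).
It fails at once if the start key is pressed while the plate is not yet clamped home (value of joint start above 0.003 m and not (x of plate in the frame of seat between -0.003 and 0.003 m and y of plate in the frame of seat between -0.003 and 0.004 m and z of plate in the frame of seat between -0.004 and 0.004 m and angle between the x axis of plate and the x axis of shaker, either way round below 0.04 rad and value of joint clamp above 0.0765 m)).
It fails at once if the deep-well block is lifted, tipped or pushed out of its corner (distance of deep_block from where it was at the start of the episode above 0.012 m or angle between deep_block's own z axis and vertical above 0.15 rad).
It fails at once if something else on the bench is moved (distance of any of bottle, tube_rack, marker, tip_box from where it was at the start of the episode above 0.02 m).
It also fails if it takes over 48 s, if anything falls off the work surface, if the arm or the gripper's body presses on something with over 40 N, if the wrist force passes 120 N, or if a joint passes its speed limit or range.

ROBOT

A 6-joint arm with a two-finger parallel gripper is mounted at the origin on the work surface. World frame = base frame: x ahead of the robot, y to its left, z up, the work surface at z = 0. Lengths are in mm, angles in rad, forces in N, time in s.
With the tool pointing down it reaches from about 375 to 900 mm from the base axis. Payload 3.1 kg.
Tool frame: the origin (TCP) lies on the mounting face of the last link; the fingertips stand bot.tip_extent ahead of it and the grasp point (between the pads) lies 155 mm ahead of it (bot.tip_extent is the distance from the TCP to the fingertips, in mm); z points along the fingers, y is the line along which they close (so a half turn about z gives the same grasp; the last joint's range is limited). The gripper opens to 85 mm and grips with 20 to 120 N. Pads are 22 mm wide; open, the fingers measure 114 mm over their backs; the gripper's body (76 mm by 85 mm) begins 54 mm behind the grasp point. The pads swing forward as they close: fully open they stand 13 mm farther back than shut.
Start: joints at [-1.405, 0.527, 1.433, -0, 1.181, -0.178], TCP at [210.689, -588.395, 404.71] pointing down, gripper open.
Joint ranges: [-3.08, 3.08], [-0.75, 2.2], [0.22, 2.44], [-1.43, 4.57], [0, 2.65], [-2.85, 2.85]. Speed limits (rad/s): [2.79, 2.79, 3.14, 3.14, 3.14, 3.14].

INTERFACE

Orientations are given as a rotation vector (axis times angle).
In Python, from bench import sensors, imaging, workorder, bot gives the robot as it stands.
- The arm moves only by the tool jog_arm, never from a script. Its argument "increments" is a list of rows, each an object of numbers: "dx", "dy", "dz": the shift along the tool's x, y, z in m; "ax", "ay", "az": the turn, a rotation vector about the tool's x, y, z in degrees; "fingers": the closure, from 0 (fully open) to 1 (shut). A call has 1 to 5 rows; each row is the pose to reach, as a shift and turn from the pose commanded when the call began, along the tool's axes at that moment; what a row does not reach only later rows make up. A row lasts 1/10 s, in which the tool goes at most 50 mm and 8.59 degrees, less where a joint would pass 70% of its speed; a pose out of reach is approached as far as the arm can. A call with a gripper value outside its range is refused whole. The fingers move at their own pace and stop on an object; "grip_force" is the grip in N (left out, the last holds). Time passes only in rows, so rows that repeat a pose let the fingers close. It gives the time, the measured TCP pose, the force, the opening and the grip force at its end, in the units of the state.
- sensors.get_state(): the state, without advancing time (a new reading comes with each control period).
- imaging.snapshot(name): name is "side" or "top" or "wrist"; returns the picture (400x640x3 uint8, red, green, blue); there is no depth.
- imaging.camera_info(name): a dict with "fx", "fy", "cx", "cy" (pixels), "T" (4x4, takes a point from camera to world coordinates); the wrist camera has in their place "mount" (4x4, takes a point from camera to tool coordinates, whose origin is the TCP and whose axes are the flange's). Camera axes: x right, y up, looking along -z (the intrinsics and any distortion apply to the point x, -y, -z); pixel columns grow to the right and rows downward; lengths in mm; the calibration is good to about 2 mm. A picture is of the moment at which its call begins: read the wrist's pose just before it. camera_info takes no time and is no camera call.
- workorder.sign_off(): hands the job in; it is judged then, once.
Trained networks look in the newest picture that a camera, given by its name, has taken for a name from the list of things; names that differ only in an ending like _2 or _b are one class to them, and where a whole thing is asked for, a point or a joint stands for the part that bears it (a point fixed in the world has none). Each returns a list of dicts, best first, with "p" (0 to 1); they miss things now and then, are a little off and sometimes report something else, mostly with a low value. They report only what shows in the picture. A call takes as long as a camera call. They do not tell look-alikes from the thing itself.
- imaging.recognise(name, camera): "xyz" ([x, y, z] in mm, in the coordinates of the camera as it stood for that picture, good to about 4 mm: the middle of the surface that is visible of it).
The state is a dict: "time": time; "joints": joint angles; "joint_vel": joint speeds; "joint_torque": joint torques, N m; "eef_pos": TCP position; "tool_rot": TCP orientation; "wrist_force": force on the tool from outside, world axes, zero at the start; "moment": the same for the moment, N m; "opening": opening from 0.0 (shut) to 1.0 (fully open); "finger_force": force on a finger pad.
Only numpy, scipy, OpenCV 4.12 (cv2) and the standard library are available. Lean on these libraries where they do the work, as an engineer would, in place of code of your own. Each camera call takes 0.05 s, during which the arm holds its last target. There are 200 camera calls.

## Working session

There is one attempt and no reset: what is moved stays moved. The work goes in short steps, Python scripts to look and compute and a tool call to move; the robot and the scene stay as the last step left them, time stands still between calls to the robot, and variables do not carry over. Pictures are saved under pics/ and viewed, at most 10 in all, crops included, and the job is handed in when it is done.

Besides the shell and the picture viewer there is one more tool, called after "Request:" as name([rows], argument=value, ...), one row to a line, values as JSON. jog_arm: Moves the arm, as the interface text tells. Its arguments: {"type":"object","properties":{"increments":{"type":"array","items":{"type":"object","properties":{"dx":{"type":"number"},"dy":{"type":"number"},"dz":{"type":"number"},"ax":{"type":"number"},"ay":{"type":"number"},"az":{"type":"number"},"fingers":{"type":"number"}}}},"grip_force":{"type":"number"}},"required":["increments"]}

```bash
mkdir -p pics
cat > h.py <<'E'
import numpy as np, cv2
from scipy.spatial.transform import Rotation as R
from bench import sensors, imaging, workorder, bot
def snap(n,f):
    s=sensors.get_state(); im=imaging.snapshot(n); cv2.imwrite('pics/'+f,im[:,:,::-1]); return s,im
def T(n,s=None):
    c=imaging.camera_info(n)
    if 'T' in c: return np.array(c['T'])
    M=np.eye(4); M[:3,:3]=R.from_rotvec(s['tool_rot']).as_matrix(); M[:3,3]=s['eef_pos']; return M@np.array(c['mount'])
def proj(n,P,s=None):
    c=imaging.camera_info(n); P=np.atleast_2d(P); M=np.linalg.inv(T(n,s)); q=P@M[:3,:3].T+M[:3,3]
    return np.c_[c['cx']+c['fx']*q[:,0]/-q[:,2], c['cy']-c['fy']*q[:,1]/-q[:,2]]
def unproj(n,uv,z,s=None):
    c=imaging.camera_info(n); uv=np.atleast_2d(uv); d=np.c_[(uv[:,0]-c['cx'])/c['fx'],-(uv[:,1]-c['cy'])/c['fy'],-np.ones(len(uv))]
    M=T(n,s); d=d@M[:3,:3].T; o=M[:3,3]; return o+d*((z-o[2])/d[:,2])[:,None]
def rec(name,n,s=None):
    M=T(n,s); return [(round(r['p'],2),np.round(M[:3,:3]@r['xyz']+M[:3,3],1).tolist()) for r in imaging.recognise(name,n)]
E
python3 - <<'E'
from h import *
print(bot.tip_extent); s=sensors.get_state(); print(s)
print(imaging.camera_info('top'),imaging.camera_info('side'),imaging.camera_info('wrist'))
snap('top','top1.png'); 
for n in ['shaker','plate','clamp','start_top','deep_block','bottle','tube_rack','marker','tip_box']:
    r=rec(n,'top'); print(n,r,proj('top',[a[1] for a in r]).round().tolist() if r else '')
E
```

```text
173.4
{'time': 0.0, 'joints': array([-1.40549240e+00,  5.28465754e-01,  1.43389694e+00,  9.54931306e-06,
        1.18137608e+00, -1.78510900e-01]), 'joint_vel': array([ 0.00020422, -0.00052352,  0.00054338, -0.00062795,  0.00056502,
       -0.00031424]), 'joint_torque': array([ 1.36314553e-03, -4.42348945e+01, -1.78025991e+01, -1.12613106e-04,
        8.48135969e-03, -7.81912263e-06]), 'eef_pos': array([ 210.6412287 , -588.07362295,  403.73516454]), 'tool_rot': array([-3.09317303e+00, -5.37034261e-01, -3.61068402e-05]), 'wrist_force': array([-0.46428966, -0.06156061, -0.15464496]), 'moment': array([-0.01040837,  0.03760478,  0.07845055]), 'finger_force': 0.0, 'opening': 1.0001133051501379}
{'fx': 510.5082757193326, 'fy': 510.5082757193326, 'cx': 318.3947993057423, 'cy': 199.33913867831765, 'T': array([[-8.57324360e-02,  9.69299071e-01, -2.30454466e-01,
         1.37437268e+02],
       [-9.96311281e-01, -8.42686973e-02,  1.62054713e-02,
         1.52989100e+01],
       [-3.71214942e-03,  2.30993719e-01,  9.72948160e-01,
         1.67220441e+03],
       [ 0.00000000e+00,  0.00000000e+0
[... 901 characters left out ...]
+00,  0.00000000e+00,
         1.00000000e+00]])}
shaker [(0.72, [543.5, -47.4, 119.5])] [[329.0, 187.0]]
plate [(0.67, [629.2, -131.1, 130.5]), (0.56, [202.6, -348.8, 12.5])] [[353.0, 157.0], [432.0, 290.0]]
clamp [(0.85, [554.9, -36.2, 135.2])] [[325.0, 182.0]]
start_top [(0.52, [450.2, -93.0, 100.1]), (0.24, [555.7, -39.8, 139.9])] [[346.0, 216.0], [326.0, 181.0]]
deep_block [(0.85, [699.3, 49.6, 157.9])] [[294.0, 138.0]]
bottle [(0.48, [553.4, -299.3, 65.5])] [[405.0, 181.0]]
tube_rack [(0.77, [682.4, 248.6, 60.9]), (0.22, [553.0, -40.7, 142.2])] [[236.0, 158.0], [327.0, 182.0]]
marker [(0.53, [424.7, 110.5, 12.5])] [[284.0, 234.0]]
tip_box [(0.7, [427.2, -296.7, 70.1])] [[410.0, 219.0]]
```

View pics/top1.png

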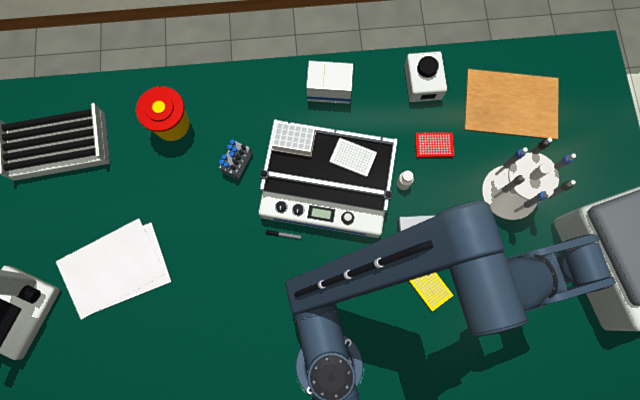

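The white plate is at about (353,157) on the mat. Its look-alikes are the red plate at (434,145), the yellow plate at (432,290), and the deep block at (294,138). The start key is the round metal one near (348,217); the knobs are at (281,207) and (298,210). Next is a close crop.

Run:
```python
import cv2
im=cv2.imread('pics/top1.png')[110:245,250:410]
cv2.imwrite('pics/c1.png',cv2.resize(im,None,fx=5,fy=4.4 if 0 else 4.4,interpolation=cv2.INTER_CUBIC)[:594])
```

```text
(no output)
```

View pics/c1.png

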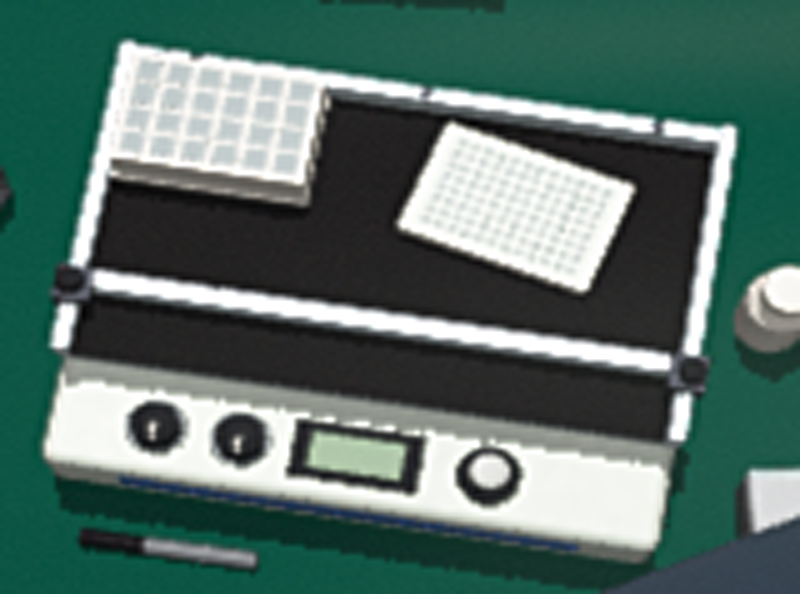

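The crop shows the white plate turned about 0.2 rad, with corners near (398,225), (448,122), (635,185) and (588,293). The plain key is at (491,468), right of the display. Now a coarse shaker fit.

```bash
cat >> h.py <<'E'
from scipy.optimize import least_squares
def s2w(q,P):
    P=np.atleast_2d(P).astype(float); c,s=np.cos(q[2]),np.sin(q[2]); return np.c_[q[0]+c*P[:,0]-s*P[:,1],q[1]+s*P[:,0]+c*P[:,1],P[:,2]]
def w2s(q,P):
    P=np.atleast_2d(P).astype(float); c,s=np.cos(q[2]),np.sin(q[2]); d=P[:,:2]-q[:2]; return np.c_[c*d[:,0]+s*d[:,1],-s*d[:,0]+c*d[:,1],P[:,2]]
def fit(cam,cs,s=None,q0=(570,-40,0)):
    # cs: (u,v,x|None,y|None,z) in shaker coords
    def f(q):
        r=[]
        for u,v,x,y,z in cs:
            p=w2s(q,unproj(cam,[u,v],z,s))[0]
            if x is not None:r.append(p[0]-x)
            if y is not None:r.append(p[1]-y)
        return r
    o=least_squares(f,q0,x_scale=[10,10,.05]); return o.x,np.round(o.fun,1)
E
python3 - <<'E'
from h import *
C=lambda x,y:(250+x/5,110+y/4.4)
cs=[(*C(491,468),-121,-85,102),(*C(156,425),None,130,96),(*C(240,438),None,75,96),(*C(340,90),135,None,137),(*C(705,143),135,None,137),
 (*C(710,160),None,-190,131),(*C(672,425),None,-190,131),(*C(84,330),None,190,131)]
q,r=fit('top',cs);print(q,r)
pc=unproj('top',[C(*a) for a in [(398,225),(448,122),(635,185),(588,293)]],129.4); p=w2s(q,pc); print(p.round(1),p.mean(0))
for x,y in [(560,-110)]: print(w2s(q,[x,y,0]))
print(w2s(q,unproj('top',[C(72,277),C(690,368)],153)))
E
```

```text
[ 5.81946459e+02 -4.71815320e+01 -2.45749383e-01] [ 2.4  1.6  0.3  1.2  0.6 -2.9  2.9  1.3 -7.1]
[[  42.5    1.2  129.4]
 [ 125.   -18.3  129.4]
 [  96.2 -142.7  129.4]
 [  11.2 -124.3  129.4]] [ 68.72256944 -71.01780313 129.4       ]
[[ -6.00440205 -66.27031117   0.        ]]
[[ -34.72068099  193.99736317  153.        ]
 [ -39.64513229 -192.33710666  153.        ]]
```

Request:
jog_arm([
  {"dx": 0.499, "dy": -0.334, "dz": -0.035, "az": -56.2, "fingers": 1},
  {"dx": 0.499, "dy": -0.334, "dz": -0.035, "az": -56.2, "fingers": 1},
  {"dx": 0.499, "dy": -0.334, "dz": -0.035, "az": -56.2, "fingers": 1},
  {"dx": 0.499, "dy": -0.334, "dz": -0.035, "az": -56.2, "fingers": 1},
  {"dx": 0.499, "dy": -0.334, "dz": -0.035, "az": -56.2, "fingers": 1},
])

```text
validation failed for argument at $.in...
```

```bash
cat >> h.py <<'E'
def go(pos,yaw=None,cmd=None):
    "tool-frame shift (m) and az (deg) from measured (or given) pose to world pos, tool x at yaw"
    s=sensors.get_state(); r=R.from_rotvec(s['tool_rot']).as_matrix()
    d=np.array(pos)-(s['eef_pos'] if cmd is None else cmd); y0=np.arctan2(r[1,0],r[0,0])
    print('t',round(s['time'],2),'pos',s['eef_pos'].round(1),'yaw',round(y0,4),'tilt',r[2].round(4),'F',s['wrist_force'].round(1),'op',round(s['opening'],2))
    print('shift',(r.T@d/1000).round(4),'az',None if yaw is None else round(np.degrees((y0-yaw+np.pi)%(2*np.pi)-np.pi),2))
E
python3 -c "
from h import *
go([567,-105,440],1.325)"
```

```text
t 0.5 pos [ 210.7 -588.4  404.7] yaw 0.3438 tilt [ 0.e+00 -1.e-04 -1.e+00] F [-0.5 -0.5  0.5] op 1.0
shift [ 0.4984 -0.335  -0.0353] az -56.22
```

Request:
jog_arm([
  {"dx": 0.041, "dy": -0.028, "dz": -0.003, "az": -8, "fingers": 1},
  {"dx": 0.082, "dy": -0.056, "dz": -0.006, "az": -16, "fingers": 1},
  {"dx": 0.123, "dy": -0.083, "dz": -0.009, "az": -24, "fingers": 1},
  {"dx": 0.164, "dy": -0.11, "dz": -0.012, "az": -32, "fingers": 1},
  {"dx": 0.205, "dy": -0.138, "dz": -0.015, "az": -40, "fingers": 1},
])

```text
validation failed for argument at $.in...
```

```bash
python3 -c "
from h import *
go([567,-105,440],1.325)"
```

```text
t 0.5 pos [ 210.7 -588.4  404.7] yaw 0.3438 tilt [ 0.e+00 -1.e-04 -1.e+00] F [-0.5 -0.5  0.5] op 1.0
shift [ 0.4984 -0.335  -0.0353] az -56.22
```

Request:
jog_arm([
  {"dx": 0.041, "dy": -0.028, "dz": -0.003, "ax": 0.0, "ay": 0.0, "az": -8.0, "fingers": 1.0},
  {"dx": 0.082, "dy": -0.056, "dz": -0.006, "ax": 0.0, "ay": 0.0, "az": -16.0, "fingers": 1.0},
])

```text
time: 0.7
eef_pos: [268.8, -508.1, 410.5]
tool_rot: [2.989, 0.967, 0.0]
wrist_force: [1.1, -0.3, -0.4]
opening: 0.688
finger_force: 0.0
```

Request:
jog_arm([
  {"dx": 0.477, "dy": -0.153, "dz": -0.03, "ax": 0.0, "ay": 0.0, "az": -40.2, "fingers": 1.0},
  {"dx": 0.477, "dy": -0.153, "dz": -0.03, "ax": 0.0, "ay": 0.0, "az": -40.2, "fingers": 1.0},
  {"dx": 0.477, "dy": -0.153, "dz": -0.03, "ax": 0.0, "ay": 0.0, "az": -40.2, "fingers": 1.0},
  {"dx": 0.477, "dy": -0.153, "dz": -0.03, "ax": 0.0, "ay": 0.0, "az": -40.2, "fingers": 1.0},
  {"dx": 0.477, "dy": -0.153, "dz": -0.03, "ax": 0.0, "ay": 0.0, "az": -40.2, "fingers": 1.0},
])

```text
time: 1.2
eef_pos: [418.4, -305.8, 426.1]
tool_rot: [2.472, 1.937, 0.0]
wrist_force: [0.9, -0.6, 0.7]
opening: 0.001
finger_force: 0.0
```

```bash
python3 -c "
from h import *
go([567,-105,440],1.325)"
```

```text
t 1.2 pos [ 418.4 -305.8  426.1] yaw 1.3293 tilt [-4.e-04  7.e-04 -1.e+00] F [ 0.9 -0.6  0.7] op 0.0
shift [ 0.2305  0.0963 -0.0139] az 0.24
```

All fields are required in each row; clipping then works as expected.

Request:
jog_arm([
  {"dx": 0.23, "dy": 0.096, "dz": -0.014, "ax": 0.0, "ay": 0.0, "az": 0.2, "fingers": 1.0},
  {"dx": 0.23, "dy": 0.096, "dz": -0.014, "ax": 0.0, "ay": 0.0, "az": 0.2, "fingers": 1.0},
  {"dx": 0.23, "dy": 0.096, "dz": -0.014, "ax": 0.0, "ay": 0.0, "az": 0.2, "fingers": 1.0},
  {"dx": 0.23, "dy": 0.096, "dz": -0.014, "ax": 0.0, "ay": 0.0, "az": 0.2, "fingers": 1.0},
  {"dx": 0.23, "dy": 0.096, "dz": -0.014, "ax": 0.0, "ay": 0.0, "az": 0.2, "fingers": 1.0},
])

```text
time: 1.7
eef_pos: [567.6, -105.8, 440.1]
tool_rot: [2.48, 1.928, 0.0]
wrist_force: [-0.1, -0.5, -1.5]
opening: 0.002
finger_force: 0.0
```

```bash
python3 -c "
from h import *
s,im=snap('wrist','w1.png')
for n in ['plate','clamp','start_top','deep_block','bar_mid']: print(n,rec(n,'wrist',s))
go([567,-105,440],1.325)"
```

```text
plate [(0.84, [720.2, -384.5, 16.8]), (0.82, [245.8, -284.7, 15.8]), (0.73, [634.4, -129.7, 128.7])]
clamp [(0.91, [547.9, -50.5, 136.2])]
start_top [(0.73, [451.1, -102.8, 94.9])]
deep_block [(0.7, [685.8, -10.7, 148.4])]
bar_mid [(0.71, [551.6, -51.6, 141.3]), (0.6, [378.5, -290.2, 67.6])]
t 2.0 pos [ 566.1 -108.4  439.4] yaw 1.3206 tilt [-5.e-04 -9.e-04 -1.e+00] F [ 0.6  0.7 -0.2] op 0.0
shift [ 0.0035  0.     -0.0006] az -0.25
```

View pics/w1.png

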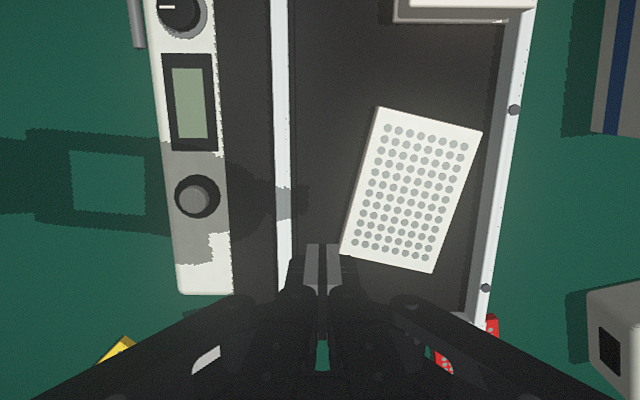

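Run:
```python
import cv2,numpy as np
g=cv2.GaussianBlur(cv2.imread('pics/w1.png',0),(1,5),0).astype(float)
for v in [40,90,150,230,270]:
    d=np.diff(g[v]); print(v,[(int(u),int(g[v][u]),int(g[v][u+1])) for u in np.where(abs(d)>14)[0] if 200<u<310 or u>440][:40])
p=cv2.imread('pics/w1.png',0); m=(p>165).astype('uint8'); n,l,st,c=cv2.connectedComponentsWithStats(m)
k=l[120,378] or l[250,350]; pts=np.argwhere(cv2.morphologyEx((l==k).astype('uint8'),cv2.MORPH_CLOSE,np.ones((9,9))))[:,::-1].astype(np.float32)
print(st[k]); q=cv2.approxPolyDP(cv2.convexHull(pts),6,True); print(q.reshape(-1,2))
```

```text
40 [(214, 214, 151), (215, 151, 75), (216, 75, 55), (270, 45, 147), (271, 147, 226), (286, 230, 190), (287, 190, 70), (288, 70, 46), (502, 55, 81), (503, 81, 98), (516, 101, 143), (517, 143, 187), (518, 187, 216), (529, 230, 196), (530, 196, 86), (531, 86, 67), (600, 49, 77), (613, 88, 67), (614, 67, 34), (629, 36, 63), (630, 63, 88)]
90 [(202, 153, 125), (203, 125, 54), (213, 43, 167), (214, 167, 233), (217, 223, 208), (218, 208, 137), (219, 137, 48), (271, 35, 134), (272, 134, 217), (287, 231, 188), (288, 188, 68), (289, 68, 51), (495, 57, 86), (508, 90, 129), (509, 129, 178), (510, 178, 215), (521, 229, 188), (522, 188, 72), (594, 55, 81), (607, 81, 46), (622, 40, 73), (623, 73, 94)]
150 [(217, 69, 148), (218, 148, 217), (222, 216, 149), (223, 149, 58), (273, 34, 151), (274, 151, 231), (288, 234, 197), (289, 197, 67), (290, 67, 52), (441, 188, 206), (442, 206, 233), (460, 232, 216), (475, 239, 182), (476, 182, 73), (486, 64, 88), (487, 88, 108), (499, 102, 146), (500, 146, 199), (501, 199, 225), (511, 232, 202), (512, 202, 93), (513, 93, 74)]
230 [(227, 152, 171), (228, 171, 152), (229, 152, 41), (275, 44, 95), (276, 95, 195), (277, 195, 236), (289, 234, 214), (290, 214, 121), (291, 121, 46), (446, 235, 178), (447, 178, 68), (475, 69, 95), (487, 107, 160), (488, 160, 213), (489, 213, 228), (498, 233, 203), (499, 203, 90), (500, 90, 75)]
270 [(230, 221, 178), (231, 178, 97), (232, 97, 57), (277, 58, 168), (278, 168, 232), (286, 227, 147), (287, 147, 34), (288, 34, 51), (303, 52, 78), (304, 78, 98), (469, 54, 83), (470, 83, 104), (480, 96, 112), (481, 112, 167), (482, 167, 215), (492, 225, 153), (493, 153, 64)]
[  339   107   144   166 14591]
[[482. 132.]
 [431. 272.]
 [339. 253.]
 [379. 107.]]
```

Run:
```python
from h import *
ss=[sensors.get_state() for _ in range(3)]; print([x['eef_pos'].round(2) for x in ss]); s=ss[-1]
cs=[(u+.3,v,135,None,115) for v,u in [(40,503),(90,495.5),(150,487),(230,475.5),(270,470)]]+[(u+.3,v,135,None,137) for v,u in [(40,518),(90,510),(150,500.5),(230,488),(270,482)]]+[(194.5,198,-121,-85,102)]
q,r=fit('wrist',cs,s,(582,-47,-.25));print(q,r); np.save('q.npy',q)
p=w2s(q,unproj('wrist',[(483,132),(431.5,273),(339,254),(379,106.5)],129.4,s)); print(p.round(1),p.mean(0).round(1))
print('bar near',w2s(q,unproj('wrist',[(271.6,40),(272.6,90),(274.3,150),(276.6,230)],139,s)).round(1).tolist())
print('bar far',w2s(q,unproj('wrist',[(288,40),(290,150),(291.3,230)],139,s)).round(1).tolist())
print('rail/tops',proj('wrist',s2w(q,[[135,-190,115],[100,-190,131]]),s), proj('top',s2w(q,[[-121,-85,102],[-121,130,96],[135,-190,115],[135,190,137]])))
```

```text
[array([ 566.11, -108.43,  439.45]), array([ 566.11, -108.43,  439.45]), array([ 566.11, -108.43,  439.45])]
[ 5.85139294e+02 -4.69822055e+01 -2.58678308e-01] [-0.1 -0.4 -0.4 -0.5 -0.4  0.2 -0.1 -0.3 -0.5 -0.5  2.9 -0. ]
[[ 122.5  -21.   129.4]
 [  94.1 -144.   129.4]
 [  12.4 -126.3  129.4]
 [  40.3   -2.4  129.4]] [ 67.3 -73.4 129.4]
bar near [[-39.0, 42.6, 139.0], [-39.4, 9.0, 139.0], [-39.5, -34.9, 139.0], [-39.7, -100.6, 139.0]]
bar far [[-27.5, 42.7, 139.0], [-27.5, -34.8, 139.0], [-27.6, -100.5, 139.0]]
rail/tops [[465.12343255 309.12775822]
 [433.58626251 319.17790867]] [[347.86912047 216.4470373 ]
 [280.68862599 205.41629322]
 [392.97558764 144.2105205 ]
 [276.41711194 122.72577847]]
```

```bash
cat >> h.py <<'E'
import os
Q=np.load('q.npy') if os.path.exists('q.npy') else None
def gos(x,y,tipz):
    "target in shaker coords of the tool axis; tip height in world"
    s=sensors.get_state(); print('shaker now',w2s(Q,s['eef_pos']).round(1),'tipz',round(s['eef_pos'][2]-bot.tip_extent,1),'F shaker',(w2s([0,0,Q[2]],s['wrist_force'])).round(1))
    go(s2w(Q,[[x,y,tipz+bot.tip_extent]])[0],Q[2]+np.pi/2)
E
python3 -c "
from h import *
gos(-80,0,123)"
```

```text
shaker now [[ -2.7 -64.3 439.4]] tipz 266.0 F shaker [[ 0.4  0.8 -0.2]]
t 2.0 pos [ 566.1 -108.4  439.4] yaw 1.3206 tilt [-5.e-04 -9.e-04 -1.e+00] F [ 0.6  0.7 -0.2] op 0.0
shift [ 0.065  -0.0767  0.1431] az 0.49
```

Run:
```python
from h import *
print(bot.tip_extent)
c=imaging.camera_info('wrist'); M=np.linalg.inv(c['mount'])
for e in (173.4,186.4):
  for x in (-11,11):
    for y in (-15,15):
      p=M[:3,:3]@np.array([x,y,e])+M[:3,3]; print(e,x,y,(c['cx']+c['fx']*p[0]/-p[2]).round(1),(c['cy']-c['fy']*p[1]/-p[2]).round(1))
```

```text
173.4
173.4 -11 -15 288.8 283.7
173.4 -11 15 354.9 283.6
173.4 11 -15 287.4 238.8
173.4 11 15 356.2 238.8
186.4 -11 -15 291.1 269.9
186.4 -11 15 352.5 269.8
186.4 11 -15 289.9 227.8
186.4 11 15 353.6 227.8
```

Request:
jog_arm([
  {"dx": 0.065, "dy": -0.077, "dz": 0.135, "ax": 0.0, "ay": 0.0, "az": 0.5, "fingers": 1.0},
  {"dx": 0.065, "dy": -0.077, "dz": 0.135, "ax": 0.0, "ay": 0.0, "az": 0.5, "fingers": 1.0},
  {"dx": 0.065, "dy": -0.077, "dz": 0.135, "ax": 0.0, "ay": 0.0, "az": 0.5, "fingers": 1.0},
  {"dx": 0.065, "dy": -0.077, "dz": 0.135, "ax": 0.0, "ay": 0.0, "az": 0.5, "fingers": 1.0},
  {"dx": 0.065, "dy": -0.077, "dz": 0.135, "ax": 0.0, "ay": 0.0, "az": 0.5, "fingers": 1.0},
])

```text
time: 2.5
eef_pos: [505.4, -25.9, 302.4]
tool_rot: [-2.485, -1.911, 0.008]
wrist_force: [-0.2, 0.5, 0.3]
opening: 0.005
finger_force: 0.0
```

```bash
python3 -c "
from h import *
gos(-20,0,125)"
```

```text
shaker now [[-82.5  -0.  302.4]] tipz 129.0 F shaker [[-0.3  0.5  0.3]]
t 2.5 pos [505.4 -25.9 302.4] yaw 1.3113 tilt [-0.     -0.0083 -1.    ] F [-0.2  0.5  0.3] op 0.0
shift [0.0001 0.0625 0.0035] az -0.04
```

Request:
jog_arm([
  {"dx": 0.0, "dy": 0.015, "dz": 0.003, "ax": 0.0, "ay": 0.0, "az": 0.0, "fingers": 1.0},
  {"dx": 0.0, "dy": 0.025, "dz": 0.003, "ax": 0.0, "ay": 0.0, "az": 0.0, "fingers": 1.0},
  {"dx": 0.0, "dy": 0.035, "dz": 0.003, "ax": 0.0, "ay": 0.0, "az": 0.0, "fingers": 1.0},
  {"dx": 0.0, "dy": 0.042, "dz": 0.003, "ax": 0.0, "ay": 0.0, "az": 0.0, "fingers": 1.0},
  {"dx": 0.0, "dy": 0.05, "dz": 0.003, "ax": 0.0, "ay": 0.0, "az": 0.0, "fingers": 1.0},
])

```text
time: 3.0
eef_pos: [556.7, -39.4, 302.3]
tool_rot: [2.489, 1.916, -0.001]
wrist_force: [-4.6, -1.7, 2.7]
opening: -0.002
finger_force: 2.1
```

```bash
python3 -c "
from h import *
gos(-20,0,125)"
```

```text
shaker now [[-2.950e+01  1.000e-01  3.023e+02]] tipz 128.9 F shaker [[-4.  -2.8  2.7]]
t 3.0 pos [556.7 -39.4 302.3] yaw 1.312 tilt [-7.e-04 -4.e-04 -1.e+00] F [-4.6 -1.7  2.7] op -0.0
shift [-0.0001  0.0095  0.0039] az -0.01
```

Request:
jog_arm([
  {"dx": 0.0, "dy": 0.008, "dz": 0.0, "ax": 0.0, "ay": 0.0, "az": 0.0, "fingers": 1.0},
  {"dx": 0.0, "dy": 0.015, "dz": 0.0, "ax": 0.0, "ay": 0.0, "az": 0.0, "fingers": 1.0},
  {"dx": 0.0, "dy": 0.022, "dz": 0.0, "ax": 0.0, "ay": 0.0, "az": 0.0, "fingers": 1.0},
  {"dx": 0.0, "dy": 0.028, "dz": 0.0, "ax": 0.0, "ay": 0.0, "az": 0.0, "fingers": 1.0},
  {"dx": 0.0, "dy": 0.034, "dz": 0.0, "ax": 0.0, "ay": 0.0, "az": 0.0, "fingers": 1.0},
])

```text
time: 3.5
eef_pos: [589.8, -47.3, 301.8]
tool_rot: [2.489, 1.917, -0.0]
wrist_force: [-3.7, -0.6, 5.7]
opening: -0.002
finger_force: 2.7
```

```bash
python3 -c "
from h import *
gos(25,0,125); snap('wrist','w2.png')"
```

```text
shaker now [[  4.6   0.9 301.8]] tipz 128.4 F shaker [[-3.5 -1.6  5.7]]
t 3.5 pos [589.8 -47.3 301.8] yaw 1.3126 tilt [-1.e-04 -0.e+00 -1.e+00] F [-3.7 -0.6  5.7] op -0.0
shift [-0.0009  0.0204  0.0034] az 0.03
```

View pics/w2.png

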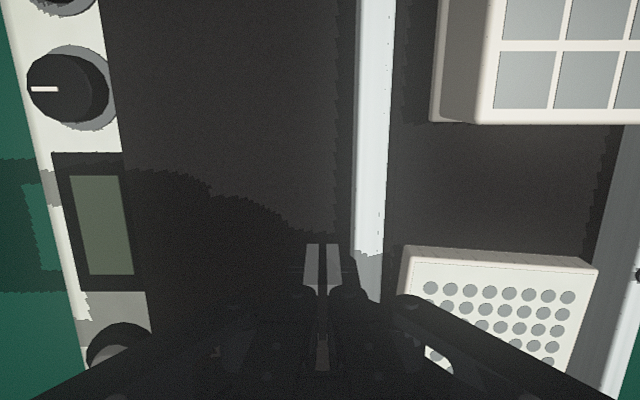

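The plate is nearly square: its left edge runs from (405,245) to (597,262) and the deep block sits at (500,60). The bar is at u≈356–395. I'll measure the bar, then keep pushing.

Run:
```python
from h import *
s=sensors.get_state(); g=cv2.imread('pics/w2.png',0).astype(int)
for v in (60,120,180,230):
    d=np.diff(g[v,330:420]); print(v,[(330+int(i),int(g[v,330+i]),int(g[v,331+i])) for i in np.where(abs(d)>20)[0]])
us=[(357.5,60),(355,120),(352.5,200)]
print(w2s(Q,unproj('wrist',us,139,s)).round(1), w2s(Q,unproj('wrist',[(403,247),(597,264)],129.4,s)).round(1))
```

```text
60 [(354, 70, 100), (358, 96, 117), (359, 117, 164), (360, 164, 200), (391, 229, 191), (392, 191, 50)]
120 [(352, 60, 86), (353, 86, 111), (357, 118, 168), (358, 168, 200), (388, 228, 187), (389, 187, 49)]
180 [(351, 73, 98), (355, 113, 158), (356, 158, 198), (385, 224, 170), (386, 170, 46), (387, 46, 69)]
230 [(349, 54, 81), (350, 81, 105), (353, 97, 126), (354, 126, 177), (355, 177, 205), (382, 230, 196), (383, 196, 48)]
[[ 18.6  83.9 139. ]
 [ 18.2  63.4 139. ]
 [ 18.1  32.8 139. ]] [[ 41.5   8.4 129.4]
 [128.2  -0.  129.4]]
```

Request:
jog_arm([
  {"dx": 0.0, "dy": 0.005, "dz": 0.0, "ax": 0.0, "ay": 0.0, "az": 0.0, "fingers": 1.0},
  {"dx": 0.0, "dy": 0.009, "dz": 0.0, "ax": 0.0, "ay": 0.0, "az": 0.0, "fingers": 1.0},
  {"dx": 0.0, "dy": 0.012, "dz": 0.0, "ax": 0.0, "ay": 0.0, "az": 0.0, "fingers": 1.0},
])

```text
time: 3.85
eef_pos: [601.2, -50.2, 301.6]
tool_rot: [-2.489, -1.917, -0.0]
wrist_force: [-4.2, -0.5, 5.0]
opening: -0.002
finger_force: 2.7
```

Request:
jog_arm([
  {"dx": 0.0, "dy": 0.001, "dz": 0.0, "ax": 0.0, "ay": 0.0, "az": 0.0, "fingers": 1.0},
  {"dx": 0.0, "dy": 0.0015, "dz": 0.0, "ax": 0.0, "ay": 0.0, "az": 0.0, "fingers": 1.0},
])

```text
time: 4.05
eef_pos: [602.4, -50.5, 301.6]
tool_rot: [-2.489, -1.917, -0.0]
wrist_force: [-3.9, -0.4, 4.4]
opening: 0.001
finger_force: 2.6
```

Request:
jog_arm([
  {"dx": 0.0, "dy": 0.001, "dz": 0.0, "ax": 0.0, "ay": 0.0, "az": 0.0, "fingers": 1.0},
  {"dx": 0.0, "dy": 0.001, "dz": 0.0, "ax": 0.0, "ay": 0.0, "az": 0.0, "fingers": 1.0},
])

```text
time: 4.25
eef_pos: [603.4, -50.8, 301.7]
tool_rot: [-2.489, -1.917, -0.001]
wrist_force: [-3.9, 0.8, 3.8]
opening: 0.002
finger_force: 2.2
```

```bash
python3 -c "
from h import *
gos(25,0,125)"
```

```text
shaker now [[ 18.6   1.  301.7]] tipz 128.3 F shaker [[-4.  -0.2  3.8]]
t 4.25 pos [603.4 -50.8 301.7] yaw 1.3125 tilt [ 3.e-04  2.e-04 -1.e+00] F [-3.9  0.8  3.8] op 0.0
shift [-0.001   0.0064  0.0033] az 0.02
```

Request:
jog_arm([
  {"dx": 0.0, "dy": 0.001, "dz": 0.0, "ax": 0.0, "ay": 0.0, "az": 0.0, "fingers": 1.0},
  {"dx": 0.0, "dy": 0.001, "dz": 0.0, "ax": 0.0, "ay": 0.0, "az": 0.0, "fingers": 1.0},
])

```text
time: 4.45
eef_pos: [604.4, -51.1, 301.6]
tool_rot: [2.489, 1.917, 0.001]
wrist_force: [-3.4, -0.0, 4.6]
opening: -0.001
finger_force: 2.2
```

Request:
jog_arm([
  {"dx": 0.0, "dy": 0.001, "dz": 0.0, "ax": 0.0, "ay": 0.0, "az": 0.0, "fingers": 1.0},
  {"dx": 0.0, "dy": 0.001, "dz": 0.0, "ax": 0.0, "ay": 0.0, "az": 0.0, "fingers": 1.0},
])

```text
time: 4.65
eef_pos: [605.4, -51.4, 301.7]
tool_rot: [2.489, 1.917, 0.001]
wrist_force: [-2.0, 0.2, 3.7]
opening: 0.002
finger_force: 2.2
```

Request:
jog_arm([
  {"dx": 0.0, "dy": 0.0007, "dz": 0.0, "ax": 0.0, "ay": 0.0, "az": 0.0, "fingers": 1.0},
  {"dx": 0.0, "dy": 0.0007, "dz": 0.0, "ax": 0.0, "ay": 0.0, "az": 0.0, "fingers": 1.0},
])

```text
time: 4.85
eef_pos: [605.9, -51.5, 301.6]
tool_rot: [-2.489, -1.916, 0.0]
wrist_force: [-3.4, 0.5, 4.0]
opening: 0.005
finger_force: 2.7
```

Request:
jog_arm([
  {"dx": 0.0, "dy": 0.001, "dz": 0.0, "ax": 0.0, "ay": 0.0, "az": 0.0, "fingers": 1.0},
  {"dx": 0.0, "dy": 0.001, "dz": 0.0, "ax": 0.0, "ay": 0.0, "az": 0.0, "fingers": 1.0},
])

```text
time: 5.05
eef_pos: [606.4, -51.7, 301.6]
tool_rot: [-2.488, -1.916, 0.002]
wrist_force: [-4.9, 1.5, 6.7]
opening: -0.004
finger_force: 3.6
```

Request:
jog_arm([
  {"dx": 0.0, "dy": 0.001, "dz": 0.0, "ax": 0.0, "ay": 0.0, "az": 0.0, "fingers": 1.0},
  {"dx": 0.0, "dy": 0.001, "dz": 0.0, "ax": 0.0, "ay": 0.0, "az": 0.0, "fingers": 1.0},
])

```text
time: 5.25
eef_pos: [606.8, -51.8, 301.6]
tool_rot: [-2.486, -1.915, 0.004]
wrist_force: [-6.5, 1.2, 6.6]
opening: -0.002
finger_force: 4.6
```

Run:
```python
from h import *
gos(25,0,125); s,im=snap('wrist','w3.png'); g=cv2.imread('pics/w3.png',0).astype(int)
for v in (60,120,200):
    d=np.diff(g[v,330:]); print(v,[(330+int(i),int(g[v,330+i]),int(g[v,331+i])) for i in np.where(abs(d)>20)[0]][:8])
for u in (410,450,500,550,590):
    d=np.diff(g[130:330,u]); print(u,[(130+int(i),int(g[130+i,u]),int(g[131+i,u])) for i in np.where(abs(d)>25)[0]][:6])
```

```text
shaker now [[ 22.2   0.9 301.6]] tipz 128.2 F shaker [[-6.6 -0.5  6.6]]
t 5.25 pos [606.8 -51.8 301.6] yaw 1.3127 tilt [ 0.     -0.0041 -1.    ] F [-6.5  1.2  6.6] op -0.0
shift [-0.0009  0.0028  0.0032] az 0.03
60 [(353, 52, 74), (354, 74, 98), (358, 107, 143), (359, 143, 186), (391, 227, 188), (392, 188, 49), (401, 63, 91), (424, 112, 133)]
120 [(352, 65, 88), (356, 100, 130), (357, 130, 177), (358, 177, 205), (388, 224, 179), (389, 179, 46), (397, 59, 83), (398, 83, 131)]
200 [(350, 60, 84), (351, 84, 106), (354, 100, 145), (355, 145, 194), (383, 227, 205), (384, 205, 115), (385, 115, 58), (570, 42, 72)]
410 [(245, 78, 129), (256, 132, 184), (257, 184, 222), (280, 226, 144), (294, 146, 41)]
450 [(245, 83, 126), (256, 129, 182), (257, 182, 221), (280, 233, 165), (293, 160, 193), (294, 193, 233)]
500 [(245, 79, 126), (256, 126, 172), (257, 172, 217), (261, 230, 204), (317, 228, 168), (326, 171, 212)]
550 [(245, 70, 127), (256, 126, 165), (257, 165, 210), (280, 227, 191), (281, 191, 127), (282, 127, 157)]
590 []
```

View pics/w3.png

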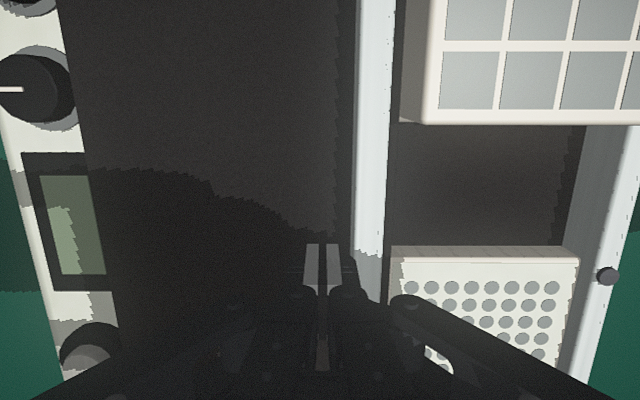

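Request:
jog_arm([
  {"dx": 0.0, "dy": -0.008, "dz": 0.0, "ax": 0.0, "ay": 0.0, "az": 0.0, "fingers": 1.0},
  {"dx": 0.0, "dy": -0.008, "dz": -0.045, "ax": 0.0, "ay": 0.0, "az": 0.0, "fingers": 1.0},
  {"dx": 0.0, "dy": -0.008, "dz": -0.045, "ax": 0.0, "ay": 0.0, "az": 0.0, "fingers": 1.0},
  {"dx": 0.025, "dy": 0.03, "dz": -0.045, "ax": 0.0, "ay": 0.0, "az": 0.0, "fingers": 1.0},
  {"dx": 0.025, "dy": 0.068, "dz": -0.045, "ax": 0.0, "ay": 0.0, "az": 0.0, "fingers": 1.0},
])

```text
time: 5.8
eef_pos: [681.0, -43.2, 346.9]
tool_rot: [2.486, 1.918, 0.004]
wrist_force: [0.3, -1.0, 0.0]
opening: 0.001
finger_force: 0.0
```

Run:
```python
from h import *
s,im=snap('wrist','w4.png'); gos(92,25,120); g=cv2.imread('pics/w4.png',0).astype(int)
pts=[]
for u in (270,300,370,400):
    d=np.diff(g[60:330,u]); print(u,[(60+int(i),int(g[60+i,u]),int(g[61+i,u])) for i in np.where(abs(d)>25)[0]][:6])
```

```text
shaker now [[ 98.1  26.4 347.2]] tipz 173.8 F shaker [[ 7.5 -0.3  0.9]]
t 5.85 pos [686.8 -46.5 347.2] yaw 1.313 tilt [ 6.000e-04  1.440e-02 -9.999e-01] F [ 7.2 -2.2  0.9] op 0.0
shift [-0.0015 -0.0069  0.0537] az 0.05
270 [(75, 175, 209), (82, 228, 198), (83, 198, 166), (122, 174, 218), (129, 229, 158), (166, 169, 216)]
300 [(75, 185, 227), (83, 216, 172), (122, 180, 218), (129, 231, 201), (130, 201, 167), (166, 172, 218)]
370 [(95, 222, 194), (102, 212, 182), (108, 199, 170), (122, 183, 210), (130, 209, 177), (166, 177, 208)]
400 [(75, 197, 224), (83, 232, 188), (122, 189, 215), (129, 233, 185), (166, 178, 210), (167, 210, 238)]
```

View pics/w4.png

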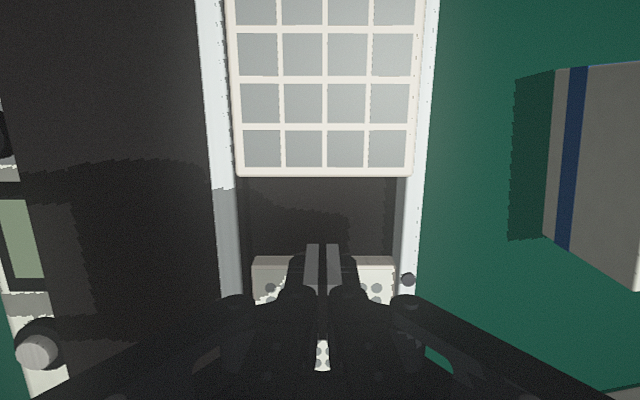

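The picture shows the fingers hovering just left of the plate, whose left edge is at v≈256–265. The deep block's edge is at v≈177.

Run:
```python
from h import *
g=cv2.imread('pics/w4.png',0).astype(int)
for u in (260,268,380,388):
    d=np.diff(g[180:300,u]); print(u,[(180+int(i),int(g[180+i,u]),int(g[181+i,u])) for i in np.where(abs(d)>25)[0]][:6])
s=sensors.get_state()
print(w2s(Q,unproj('wrist',[(262,256),(385,256)],115,s)).round(1),w2s(Q,unproj('wrist',[(262,265),(385,265)],129.4,s)).round(1), w2s(Q,unproj('wrist',[(320,177)],159,s)).round(1))
gos(92,25,120)
```

```text
260 [(255, 64, 124), (296, 151, 207), (297, 207, 233), (298, 233, 180)]
268 [(254, 37, 63), (255, 63, 125), (282, 137, 107), (292, 118, 188), (295, 198, 231), (296, 231, 168)]
380 [(255, 76, 131), (264, 119, 178), (265, 178, 220), (283, 226, 168), (284, 168, 142), (290, 152, 179)]
388 [(254, 51, 78), (255, 78, 125), (264, 124, 178), (265, 178, 221)]
[[ 64.2   0.9 115. ]
 [141.1   0.4 115. ]] [[ 66.4   2.2 129.4]
 [138.3   1.6 129.4]] [[100.   61.7 159. ]]
shaker now [[ 98.1  26.4 347.2]] tipz 173.8 F shaker [[ 7.5 -0.3  0.9]]
t 5.85 pos [686.8 -46.5 347.2] yaw 1.313 tilt [ 6.000e-04  1.440e-02 -9.999e-01] F [ 7.2 -2.2  0.9] op 0.0
shift [-0.0015 -0.0069  0.0537] az 0.05
```

Request:
jog_arm([
  {"dx": 0.0, "dy": 0.0, "dz": 0.02, "ax": 0.0, "ay": 0.0, "az": 0.0, "fingers": 1.0},
  {"dx": 0.0, "dy": 0.0, "dz": 0.045, "ax": 0.0, "ay": 0.0, "az": 0.0, "fingers": 1.0},
  {"dx": 0.0, "dy": 0.0, "dz": 0.052, "ax": 0.0, "ay": 0.0, "az": 0.0, "fingers": 1.0},
  {"dx": 0.0, "dy": 0.0, "dz": 0.052, "ax": 0.0, "ay": 0.0, "az": 0.0, "fingers": 1.0},
])

```text
time: 6.25
eef_pos: [679.7, -45.4, 292.8]
tool_rot: [-2.488, -1.915, 0.002]
wrist_force: [0.4, 0.2, -0.1]
opening: -0.004
finger_force: 0.0
```

```bash
python3 -c "
from h import *
gos(92,-51,120)"
```

```text
shaker now [[ 91.   25.7 292.8]] tipz 119.4 F shaker [[ 0.3  0.3 -0.1]]
t 6.25 pos [679.7 -45.4 292.8] yaw 1.3123 tilt [-1.0e-04 -2.5e-03 -1.0e+00] F [ 0.4  0.2 -0.1] op -0.0
shift [-0.0767  0.001  -0.0006] az 0.01
```

Now slide toward the rail (tool −x).

Request:
jog_arm([
  {"dx": -0.01, "dy": 0.0, "dz": 0.0, "ax": 0.0, "ay": 0.0, "az": 0.0, "fingers": 1.0},
  {"dx": -0.016, "dy": 0.0, "dz": 0.0, "ax": 0.0, "ay": 0.0, "az": 0.0, "fingers": 1.0},
  {"dx": -0.022, "dy": 0.0, "dz": 0.0, "ax": 0.0, "ay": 0.0, "az": 0.0, "fingers": 1.0},
  {"dx": -0.028, "dy": 0.0, "dz": 0.0, "ax": 0.0, "ay": 0.0, "az": 0.0, "fingers": 1.0},
  {"dx": -0.034, "dy": 0.0, "dz": 0.0, "ax": 0.0, "ay": 0.0, "az": 0.0, "fingers": 1.0},
])

```text
time: 6.75
eef_pos: [671.7, -78.7, 295.8]
tool_rot: [2.488, 1.915, 0.004]
wrist_force: [0.6, 2.3, 1.5]
opening: -0.003
finger_force: 1.1
```

Request:
jog_arm([
  {"dx": -0.006, "dy": 0.0, "dz": 0.0, "ax": 0.0, "ay": 0.0, "az": 0.0, "fingers": 1.0},
  {"dx": -0.012, "dy": 0.0, "dz": 0.0, "ax": 0.0, "ay": 0.0, "az": 0.0, "fingers": 1.0},
  {"dx": -0.018, "dy": 0.0, "dz": 0.0, "ax": 0.0, "ay": 0.0, "az": 0.0, "fingers": 1.0},
  {"dx": -0.024, "dy": 0.0, "dz": 0.0, "ax": 0.0, "ay": 0.0, "az": 0.0, "fingers": 1.0},
  {"dx": -0.03, "dy": 0.0, "dz": 0.0, "ax": 0.0, "ay": 0.0, "az": 0.0, "fingers": 1.0},
])

```text
time: 7.25
eef_pos: [663.6, -107.7, 294.6]
tool_rot: [-2.489, -1.917, -0.0]
wrist_force: [1.2, 2.2, 1.1]
opening: 0.003
finger_force: 1.2
```

```bash
python3 -c "
from h import *
gos(92,-51,120)"
```

```text
shaker now [[ 91.3 -38.6 294.6]] tipz 121.2 F shaker [[0.6 2.4 1.1]]
t 7.25 pos [ 663.6 -107.7  294.6] yaw 1.3124 tilt [ 1.e-04  0.e+00 -1.e+00] F [1.2 2.2 1.1] op 0.0
shift [-0.0124  0.0007  0.0012] az 0.02
```

Request:
jog_arm([
  {"dx": -0.004, "dy": 0.0, "dz": 0.001, "ax": 0.0, "ay": 0.0, "az": 0.0, "fingers": 1.0},
  {"dx": -0.007, "dy": 0.0, "dz": 0.001, "ax": 0.0, "ay": 0.0, "az": 0.0, "fingers": 1.0},
  {"dx": -0.009, "dy": 0.0, "dz": 0.001, "ax": 0.0, "ay": 0.0, "az": 0.0, "fingers": 1.0},
  {"dx": -0.01, "dy": 0.0, "dz": 0.001, "ax": 0.0, "ay": 0.0, "az": 0.0, "fingers": 1.0},
])

```text
time: 7.65
eef_pos: [660.9, -117.2, 293.3]
tool_rot: [-2.489, -1.916, 0.001]
wrist_force: [0.1, 0.7, 0.6]
opening: -0.004
finger_force: 0.6
```

Request:
jog_arm([
  {"dx": -0.001, "dy": 0.0, "dz": 0.0, "ax": 0.0, "ay": 0.0, "az": 0.0, "fingers": 1.0},
  {"dx": -0.001, "dy": 0.0, "dz": 0.0, "ax": 0.0, "ay": 0.0, "az": 0.0, "fingers": 1.0},
])

```text
time: 7.85
eef_pos: [660.6, -118.0, 293.3]
tool_rot: [-2.489, -1.917, 0.002]
wrist_force: [-0.3, -0.6, -0.4]
opening: 0.0
finger_force: 0.0
```

Request:
jog_arm([
  {"dx": -0.001, "dy": 0.0, "dz": 0.0, "ax": 0.0, "ay": 0.0, "az": 0.0, "fingers": 1.0},
  {"dx": -0.001, "dy": 0.0, "dz": 0.0, "ax": 0.0, "ay": 0.0, "az": 0.0, "fingers": 1.0},
])

```text
time: 8.05
eef_pos: [660.4, -118.9, 293.5]
tool_rot: [-2.489, -1.917, 0.001]
wrist_force: [-0.6, 0.3, -0.9]
opening: 0.001
finger_force: 0.1
```

Request:
jog_arm([
  {"dx": -0.001, "dy": 0.0, "dz": 0.0, "ax": 0.0, "ay": 0.0, "az": 0.0, "fingers": 1.0},
  {"dx": -0.001, "dy": 0.0, "dz": 0.0, "ax": 0.0, "ay": 0.0, "az": 0.0, "fingers": 1.0},
])

```text
time: 8.25
eef_pos: [660.2, -119.6, 293.5]
tool_rot: [-2.489, -1.916, 0.0]
wrist_force: [0.5, 1.0, 0.4]
opening: -0.0
finger_force: 0.6
```

```bash
python3 -c "
from h import *
gos(92,-51,120)"
```

```text
shaker now [[ 91.2 -51.  293.5]] tipz 120.1 F shaker [[0.3 1.1 0.4]]
t 8.25 pos [ 660.2 -119.6  293.5] yaw 1.3124 tilt [ 4.e-04 -5.e-04 -1.e+00] F [0.5 1.  0.4] op -0.0
shift [0.     0.0008 0.0001] az 0.02
```

Request:
jog_arm([
  {"dx": -0.001, "dy": 0.0, "dz": 0.0, "ax": 0.0, "ay": 0.0, "az": 0.0, "fingers": 1.0},
  {"dx": -0.0015, "dy": 0.0, "dz": 0.0, "ax": 0.0, "ay": 0.0, "az": 0.0, "fingers": 1.0},
])

```text
time: 8.45
eef_pos: [660.1, -120.2, 293.5]
tool_rot: [-2.488, -1.915, -0.003]
wrist_force: [1.1, 5.7, -0.6]
opening: 0.001
finger_force: 3.1
```

Request:
jog_arm([
  {"dx": -0.001, "dy": 0.0, "dz": 0.0, "ax": 0.0, "ay": 0.0, "az": 0.0, "fingers": 1.0},
  {"dx": -0.0015, "dy": 0.0, "dz": 0.0, "ax": 0.0, "ay": 0.0, "az": 0.0, "fingers": 1.0},
])

```text
time: 8.65
eef_pos: [659.9, -120.6, 293.6]
tool_rot: [-2.487, -1.914, -0.006]
wrist_force: [2.3, 9.6, 0.4]
opening: 0.004
finger_force: 4.8
```

```bash
python3 -c "
from h import *
gos(92,-51,120); snap('wrist','w5.png')"
```

```text
shaker now [[ 91.1 -52.  293.6]] tipz 120.2 F shaker [[-0.3  9.9  0.4]]
t 8.65 pos [ 659.9 -120.6  293.6] yaw 1.3117 tilt [ 5.2e-03 -2.0e-04 -1.0e+00] F [2.3 9.6 0.4] op 0.0
shift [0.001  0.0009 0.0002] az -0.03
```

View pics/w5.png

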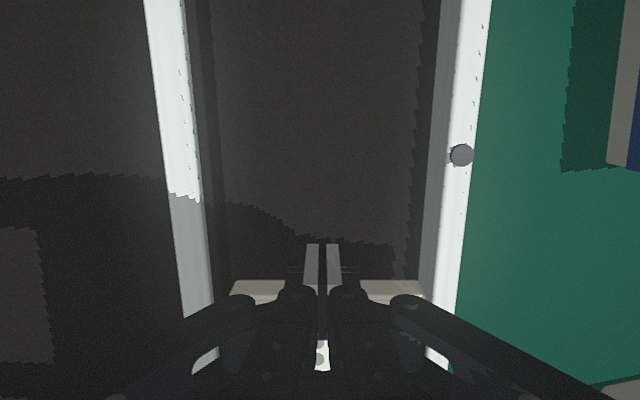

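The plate has met the rail: force rose to about 10 N at tool y=−52, and its left edge lies straight at v≈281. Next I retreat, then re-snug the bar.

Request:
jog_arm([
  {"dx": 0.012, "dy": 0.0, "dz": 0.0, "ax": 0.0, "ay": 0.0, "az": 0.0, "fingers": 1.0},
  {"dx": 0.015, "dy": 0.0, "dz": -0.045, "ax": 0.0, "ay": 0.0, "az": 0.0, "fingers": 1.0},
  {"dx": 0.015, "dy": -0.01, "dz": -0.045, "ax": 0.0, "ay": 0.0, "az": 0.0, "fingers": 1.0},
  {"dx": 0.015, "dy": -0.05, "dz": -0.045, "ax": 0.0, "ay": 0.0, "az": 0.0, "fingers": 1.0},
  {"dx": 0.015, "dy": -0.09, "dz": -0.045, "ax": 0.0, "ay": 0.0, "az": 0.0, "fingers": 1.0},
])

```text
time: 9.2
eef_pos: [575.7, -85.3, 339.1]
tool_rot: [2.486, 1.916, 0.0]
wrist_force: [0.2, 0.8, 0.1]
opening: -0.001
finger_force: 0.0
```

Request:
jog_arm([
  {"dx": 0.0, "dy": 0.0, "dz": 0.0, "ax": 0.0, "ay": 0.0, "az": 0.0, "fingers": 1.0},
  {"dx": 0.0, "dy": 0.0, "dz": 0.025, "ax": 0.0, "ay": 0.0, "az": 0.0, "fingers": 1.0},
  {"dx": 0.0, "dy": 0.0, "dz": 0.038, "ax": 0.0, "ay": 0.0, "az": 0.0, "fingers": 1.0},
  {"dx": 0.0, "dy": 0.0, "dz": 0.038, "ax": 0.0, "ay": 0.0, "az": 0.0, "fingers": 1.0},
])

```text
time: 9.6
eef_pos: [576.0, -85.3, 298.8]
tool_rot: [-2.487, -1.915, 0.004]
wrist_force: [-0.2, -0.1, 1.0]
opening: -0.002
finger_force: 0.0
```

```bash
python3 -c "
from h import *
gos(22,-38,126)"
```

```text
shaker now [[  1.  -39.3 298.8]] tipz 125.4 F shaker [[-0.2 -0.2  1. ]]
t 9.6 pos [576.  -85.3 298.8] yaw 1.3125 tilt [-2.0e-04 -3.9e-03 -1.0e+00] F [-0.2 -0.1  1. ] op -0.0
shift [ 0.0013  0.021  -0.0007] az 0.02
```

Request:
jog_arm([
  {"dx": 0.0, "dy": 0.008, "dz": 0.0, "ax": 0.0, "ay": 0.0, "az": 0.0, "fingers": 1.0},
  {"dx": 0.0, "dy": 0.015, "dz": 0.0, "ax": 0.0, "ay": 0.0, "az": 0.0, "fingers": 1.0},
  {"dx": 0.0, "dy": 0.019, "dz": 0.0, "ax": 0.0, "ay": 0.0, "az": 0.0, "fingers": 1.0},
  {"dx": 0.0, "dy": 0.021, "dz": 0.0, "ax": 0.0, "ay": 0.0, "az": 0.0, "fingers": 1.0},
])

```text
time: 10.0
eef_pos: [596.3, -90.6, 301.2]
tool_rot: [-2.487, -1.916, 0.004]
wrist_force: [-7.3, 0.6, 7.2]
opening: -0.004
finger_force: 4.4
```

Request:
jog_arm([
  {"dx": 0.0, "dy": 0.001, "dz": 0.0, "ax": 0.0, "ay": 0.0, "az": 0.0, "fingers": 1.0},
  {"dx": 0.0, "dy": 0.001, "dz": 0.0, "ax": 0.0, "ay": 0.0, "az": 0.0, "fingers": 1.0},
])

```text
time: 10.2
eef_pos: [596.5, -90.6, 301.3]
tool_rot: [-2.486, -1.915, 0.005]
wrist_force: [-5.9, 0.0, 5.9]
opening: -0.002
finger_force: 3.8
```

Request:
jog_arm([
  {"dx": 0.0, "dy": 0.001, "dz": 0.0, "ax": 0.0, "ay": 0.0, "az": 0.0, "fingers": 1.0},
  {"dx": 0.0, "dy": 0.001, "dz": 0.0, "ax": 0.0, "ay": 0.0, "az": 0.0, "fingers": 1.0},
])

```text
time: 10.4
eef_pos: [596.9, -90.7, 301.3]
tool_rot: [-2.485, -1.914, 0.007]
wrist_force: [-7.5, 0.1, 7.4]
opening: -0.001
finger_force: 4.8
```

```bash
python3 -c "
from h import *
gos(22,-38,126)"
```

```text
shaker now [[ 22.5 -39.3 301.3]] tipz 127.9 F shaker [[-7.3 -1.8  7.4]]
t 10.4 pos [596.9 -90.7 301.3] yaw 1.3131 tilt [-6.0e-04 -6.8e-03 -1.0e+00] F [-7.5  0.1  7.4] op -0.0
shift [ 0.0013 -0.0005  0.0019] az 0.05
```

Request:
jog_arm([
  {"dx": 0.0, "dy": 0.002, "dz": 0.0, "ax": 0.0, "ay": 0.0, "az": 0.0, "fingers": 1.0},
  {"dx": 0.0, "dy": 0.003, "dz": 0.0, "ax": 0.0, "ay": 0.0, "az": 0.0, "fingers": 1.0},
])

```text
time: 10.6
eef_pos: [598.2, -91.0, 301.2]
tool_rot: [-2.48, -1.912, 0.014]
wrist_force: [-14.1, 1.3, 12.4]
opening: 0.0
finger_force: 8.8
```

Request:
jog_arm([
  {"dx": 0.0, "dy": 0.002, "dz": 0.0, "ax": 0.0, "ay": 0.0, "az": 0.0, "fingers": 1.0},
  {"dx": 0.0, "dy": 0.002, "dz": 0.0, "ax": 0.0, "ay": 0.0, "az": 0.0, "fingers": 1.0},
])

```text
time: 10.8
eef_pos: [598.9, -91.2, 301.2]
tool_rot: [-2.477, -1.91, 0.018]
wrist_force: [-15.8, 2.2, 14.3]
opening: -0.002
finger_force: 10.2
```

```bash
python3 -c "
from h import *
gos(22,-38,126)"
```

```text
shaker now [[ 24.6 -39.2 301.2]] tipz 127.8 F shaker [[-15.8  -1.9  14.3]]
t 10.8 pos [598.9 -91.2 301.2] yaw 1.3138 tilt [-8.000e-04 -1.750e-02 -9.998e-01] F [-15.8   2.2  14.3] op -0.0
shift [ 0.0012 -0.0026  0.0018] az 0.1
```

Request:
jog_arm([
  {"dx": 0.0, "dy": -0.012, "dz": 0.0, "ax": 0.0, "ay": 0.0, "az": 0.0, "fingers": 1.0},
  {"dx": 0.0, "dy": -0.016, "dz": -0.04, "ax": 0.0, "ay": 0.0, "az": 0.0, "fingers": 1.0},
  {"dx": -0.03, "dy": -0.01, "dz": -0.08, "ax": 0.0, "ay": 0.0, "az": 0.0, "fingers": 1.0},
  {"dx": -0.07, "dy": 0.0, "dz": -0.11, "ax": 0.0, "ay": 0.0, "az": 0.0, "fingers": 1.0},
  {"dx": -0.115, "dy": 0.01, "dz": -0.13, "ax": 0.0, "ay": 0.0, "az": 0.0, "fingers": 1.0},
])

```text
time: 11.3
eef_pos: [584.5, -205.1, 433.7]
tool_rot: [2.482, 1.916, 0.004]
wrist_force: [2.4, -0.4, -0.7]
opening: 0.006
finger_force: 0.0
```

Request:
jog_arm([
  {"dx": -0.03, "dy": 0.0, "dz": 0.0, "ax": 0.0, "ay": 0.0, "az": 0.0, "fingers": 1.0},
  {"dx": -0.05, "dy": 0.0, "dz": 0.0, "ax": 0.0, "ay": 0.0, "az": 0.0, "fingers": 1.0},
  {"dx": -0.05, "dy": 0.0, "dz": 0.0, "ax": 0.0, "ay": 0.0, "az": 0.0, "fingers": 1.0},
])

```text
time: 11.6
eef_pos: [570.7, -255.9, 430.7]
tool_rot: [2.49, 1.91, 0.0]
wrist_force: [0.2, -0.3, 0.0]
opening: 0.001
finger_force: 0.0
```

```bash
python3 -c "
from h import *
s,im=snap('wrist','w6.png'); gos(-121,-85,125); np.save('s6.npy',np.r_[s['eef_pos'],s['tool_rot']])
z=115
P=s2w(Q,[[135,-190,115],[135,-62,115],[49.5,-190,129.4],[49.5,-62,129.4],[135,-62,129.4],[135,-190,129.4],[49.5,0,139],[33.5,0,139]]); print(proj('wrist',P,s).round(1).tolist())"
```

```text
shaker now [[  39.2 -203.9  430.4]] tipz 257.0 F shaker [[-0.6  0.4 -0.6]]
t 11.65 pos [ 570.9 -254.2  430.4] yaw 1.31 tilt [ 1.0e-04  1.3e-03 -1.0e+00] F [-0.5  0.6 -0.6] op 0.0
shift [ 0.1186 -0.1607  0.1318] az -0.12
[[437.7, 163.2], [453.8, -13.6], [333.7, 167.2], [334.8, -19.2], [461.5, -19.6], [443.5, 166.7], [336.0, -141.5], [309.3, -141.4]]
```

View pics/w6.png

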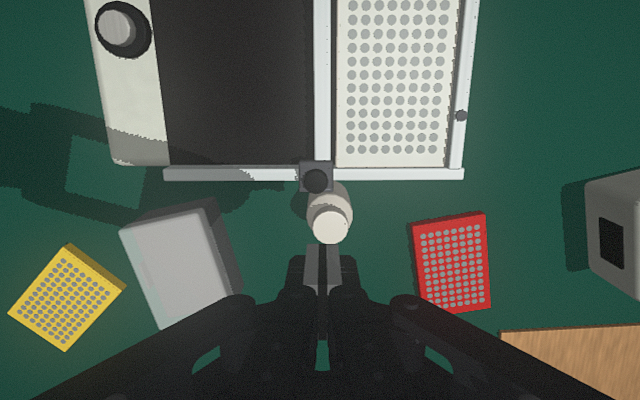

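The plate is next to the bar (u≈335) and the rail (v≈167). I'll check the gaps in one enlarged crop.

Run:
```python
import cv2
im=cv2.imread('pics/w6.png')[80:190,310:470]
cv2.imwrite('pics/c6.png',cv2.resize(im,None,fx=5,fy=5,interpolation=cv2.INTER_CUBIC))
g=cv2.imread('pics/w6.png',0).astype(int)
for v in (20,60,100,140): print(v,g[v,326:342],g[v,436:472])
for u in (345,380,420,438): print(u,g[155:185,u])
```

```text
20 [214 218 222 217 165  62  65  67  71  66  95 164 216 222 219 220] [227 226 216 170 166 173 169 172 169 168 166 166 196 226 222 221 219 218
 220 220 228 202 105  89  90  90  90 127 177 212 220 218 217 214 209 208]
60 [220 222 222 225 176  54  67  73  73  57 131 202 221 221 222 223] [171 173 173 174 172 175 175 167 194 226 228 227 225 227 229 203 121 130
 121  93  94  94  95 130 181 217 224 219 219 217 214 215 219 220 221 222]
100 [222 223 227 225 173  54  69  74  71  61 139 215 226 222 224 223] [175 174 175 172 177 215 232 228 228 229 228 231 236 207 121 107  97  94
  94 135 185 219 225 221 221 218 218 220 224 223 225 229 178  79  76  82]
140 [223 225 224 223 171  50  67  72  66  82 155 223 224 218 218 219] [194 223 225 224 222 224 223 228 202 130 135 110  97  98  98 135 192 222
 225 223 225 221 222 225 227 227 230 219 137  70  75  79  83  81  80  75]
345 [218 219 219 218 218 218 217 218 218 217 224 213 138 136 219 229 224 220
 216 218 219 217 218 220 210 145  75  82  82  83]
380 [222 223 222 221 222 221 220 221 219 222 223 212 137 146 222 228 225 223
 220 220 219 220 219 222 204 124  78  84  89  88]
420 [226 225 223 223 222 223 220 222 224 223 225 194 115 177 222 231 226 225
 223 222 222 224 223 225 195  83  81  81  82  88]
438 [221 221 222 221 221 221 219 220 221 223 223 191 113 183 225 232 224 225
 224 224 224 225 226 223 190  79  74  84  78  81]
```

View pics/c6.png

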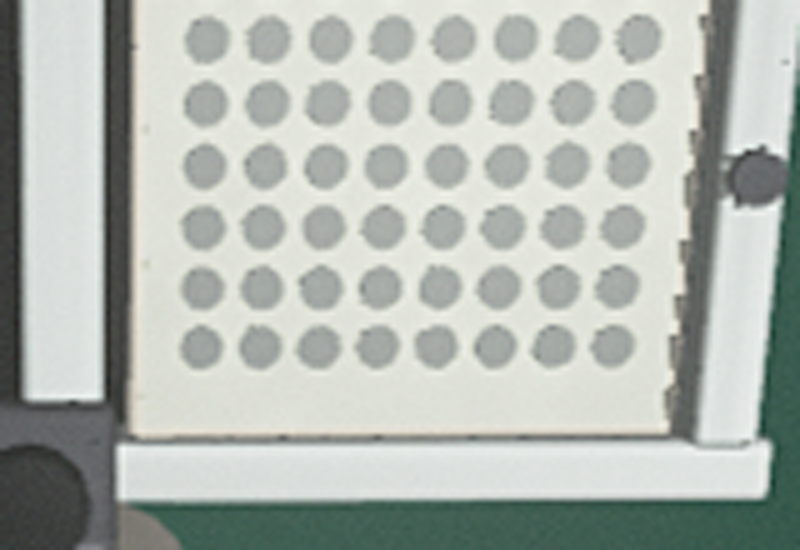

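The crop shows the plate flush with the stop, rail and rubber face: 1 mm or less of gap and square. Next is the key; I'll approach it at height.

Run:
```python
from h import *
s=sensors.get_state()
g=cv2.imread('pics/w6.png',0); c=cv2.HoughCircles(cv2.medianBlur(g[0:70,80:165],3),cv2.HOUGH_GRADIENT,1,40,param1=80,param2=12,minRadius=12,maxRadius=24); print(c)
print(w2s(Q,unproj('wrist',[(116.5,28.5)],102,s)).round(1))
gos(-119,-85,125)
```

```text
[[[37.5 23.5 23.4]]]
[[-117.7  -84.4  102. ]]
shaker now [[  39.2 -203.9  430.4]] tipz 257.0 F shaker [[-0.6  0.4 -0.6]]
t 11.65 pos [ 570.9 -254.2  430.4] yaw 1.31 tilt [ 1.0e-04  1.3e-03 -1.0e+00] F [-0.5  0.6 -0.6] op 0.0
shift [ 0.1186 -0.1587  0.1318] az -0.12
```

Request:
jog_arm([
  {"dx": 0.03, "dy": -0.04, "dz": 0.02, "ax": 0.0, "ay": 0.0, "az": 0.0, "fingers": 1.0},
  {"dx": 0.055, "dy": -0.075, "dz": 0.045, "ax": 0.0, "ay": 0.0, "az": 0.0, "fingers": 1.0},
  {"dx": 0.08, "dy": -0.11, "dz": 0.07, "ax": 0.0, "ay": 0.0, "az": 0.0, "fingers": 1.0},
  {"dx": 0.105, "dy": -0.145, "dz": 0.09, "ax": 0.0, "ay": 0.0, "az": 0.0, "fingers": 1.0},
  {"dx": 0.119, "dy": -0.159, "dz": 0.11, "ax": 0.0, "ay": 0.0, "az": 0.0, "fingers": 1.0},
])

```text
time: 12.15
eef_pos: [444.2, -93.0, 319.2]
tool_rot: [-2.483, -1.917, 0.003]
wrist_force: [0.4, -0.6, -0.8]
opening: 0.001
finger_force: 0.0
```

Request:
jog_arm([
  {"dx": 0.0, "dy": 0.0, "dz": 0.0, "ax": 0.0, "ay": 0.0, "az": 0.0, "fingers": 1.0},
  {"dx": 0.0, "dy": 0.0, "dz": 0.0, "ax": 0.0, "ay": 0.0, "az": 0.0, "fingers": 1.0},
])

```text
time: 12.35
eef_pos: [448.7, -96.9, 320.5]
tool_rot: [2.486, 1.918, 0.001]
wrist_force: [0.4, -0.5, -0.6]
opening: 0.006
finger_force: 0.0
```

Run:
```python
from h import *
gos(-119,-85,105)
```

```text
shaker now [[-119.1  -83.1  320.5]] tipz 147.1 F shaker [[ 0.5 -0.4 -0.6]]
t 12.35 pos [448.7 -96.9 320.5] yaw 1.3145 tilt [-3.0e-04  1.9e-03 -1.0e+00] F [ 0.4 -0.5 -0.6] op 0.01
shift [-0.0019  0.      0.0421] az 0.14
```

Request:
jog_arm([
  {"dx": -0.002, "dy": 0.0, "dz": 0.025, "ax": 0.0, "ay": 0.0, "az": 0.0, "fingers": 1.0},
  {"dx": -0.002, "dy": 0.0, "dz": 0.042, "ax": 0.0, "ay": 0.0, "az": 0.0, "fingers": 1.0},
  {"dx": -0.002, "dy": 0.0, "dz": 0.042, "ax": 0.0, "ay": 0.0, "az": 0.0, "fingers": 1.0},
])

```text
time: 12.65
eef_pos: [448.7, -100.4, 277.5]
tool_rot: [2.489, 1.915, 0.001]
wrist_force: [0.4, 0.1, -0.3]
opening: 0.001
finger_force: 0.0
```

Request:
jog_arm([
  {"dx": 0.0, "dy": 0.0, "dz": 0.002, "ax": 0.0, "ay": 0.0, "az": 0.0, "fingers": 1.0},
  {"dx": 0.0, "dy": 0.0, "dz": 0.004, "ax": 0.0, "ay": 0.0, "az": 0.0, "fingers": 1.0},
  {"dx": 0.0, "dy": 0.0, "dz": 0.005, "ax": 0.0, "ay": 0.0, "az": 0.0, "fingers": 1.0},
])

```text
time: 12.95
eef_pos: [448.0, -99.8, 273.9]
tool_rot: [2.487, 1.915, 0.002]
wrist_force: [0.2, -1.1, 1.2]
opening: -0.005
finger_force: 0.8
```

Request:
jog_arm([
  {"dx": 0.0, "dy": 0.0, "dz": 0.002, "ax": 0.0, "ay": 0.0, "az": 0.0, "fingers": 1.0},
  {"dx": 0.0, "dy": 0.0, "dz": 0.003, "ax": 0.0, "ay": 0.0, "az": 0.0, "fingers": 1.0},
])

```text
time: 13.15
eef_pos: [448.0, -99.7, 270.7]
tool_rot: [2.486, 1.915, 0.002]
wrist_force: [1.6, -1.2, 3.6]
opening: -0.002
finger_force: 1.8
```

Request:
jog_arm([
  {"dx": 0.0, "dy": 0.0, "dz": 0.002, "ax": 0.0, "ay": 0.0, "az": 0.0, "fingers": 1.0},
  {"dx": 0.0, "dy": 0.0, "dz": 0.003, "ax": 0.0, "ay": 0.0, "az": 0.0, "fingers": 1.0},
  {"dx": 0.0, "dy": 0.0, "dz": 0.003, "ax": 0.0, "ay": 0.0, "az": 0.0, "fingers": 1.0},
])

```text
time: 13.45
eef_pos: [447.9, -99.7, 269.2]
tool_rot: [2.486, 1.915, 0.003]
wrist_force: [-1.6, -0.4, 20.7]
opening: -0.002
finger_force: 10.3
```

The key bottomed out: the force reached about 20 N after the 4.5 N travel. I'll lift off and take a final look.

Request:
jog_arm([
  {"dx": 0.0, "dy": 0.0, "dz": -0.03, "ax": 0.0, "ay": 0.0, "az": 0.0, "fingers": 1.0},
  {"dx": -0.02, "dy": 0.0, "dz": -0.07, "ax": 0.0, "ay": 0.0, "az": 0.0, "fingers": 1.0},
  {"dx": -0.06, "dy": 0.0, "dz": -0.1, "ax": 0.0, "ay": 0.0, "az": 0.0, "fingers": 1.0},
  {"dx": -0.1, "dy": 0.0, "dz": -0.13, "ax": 0.0, "ay": 0.0, "az": 0.0, "fingers": 1.0},
  {"dx": -0.1, "dy": 0.0, "dz": -0.13, "ax": 0.0, "ay": 0.0, "az": 0.0, "fingers": 1.0},
])

```text
time: 13.95
eef_pos: [422.1, -200.1, 400.6]
tool_rot: [2.485, 1.905, 0.002]
wrist_force: [0.3, -0.0, 0.4]
opening: 0.001
finger_force: 0.0
```

Run:
```python
from h import *
snap('top','t2.png'); gos(0,0,200)
im=cv2.imread('pics/t2.png')[110:245,250:410]
cv2.imwrite('pics/c2.png',cv2.resize(im,None,fx=4.4,fy=4.4,interpolation=cv2.INTER_CUBIC))
```

```text
shaker now [[-119.6 -187.7  398.6]] tipz 225.2 F shaker [[-0.2 -0.4 -0.6]]
t 14.0 pos [ 421.5 -197.9  398.6] yaw 1.3085 tilt [-0.0015  0.0037 -1.    ] F [-0.3 -0.3 -0.6] op 0.0
shift [0.1882 0.1189 0.0253] az -0.21
```

View pics/c2.png

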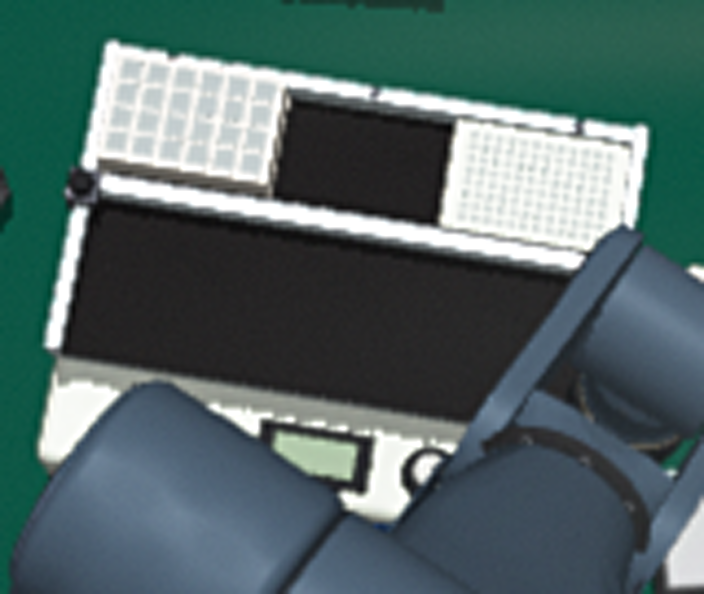

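The plate sits at (530,185) in the far right corner with the bar snug, the deep block is still seated at (190,115), and the key at (430,470) is free.

```bash
python3 -c "
from h import *
print(workorder.sign_off())"
```

```text
the job is handed in; nothing more can be done
None
```

I handed the job in at about 14 s of the 48 s limit: the plate is flush in the far right corner with the bar snug, the start key was pressed after that and released, and the deep-well block is still seated (the hand-in gave no verdict).

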